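# Turn the shaft flat to the key guide and hold the set-screw collar on it

### The arm

A 6-joint arm with a two-finger parallel gripper is mounted at the origin on a cart in front of the work surface, level with it; the furniture and walls round the work are solid. World frame = base frame: x ahead of the robot, y to its left, z up, the work surface at z = 0. Lengths are in m, angles in rad, forces in N, time in s.
With the tool pointing down it reaches from about 0.325 to 0.85 m from the base axis. Payload 15.5 kg.
Tool frame: the origin (TCP) lies at the very end of the fingers, on their centre line; the grasp point (between the pads) lies 19 mm behind it (manip.grasp_offset is the distance from the TCP to the grasp point, in m); z points along the fingers, y is the line along which they close (so a half turn about z gives the same grasp; the last joint's range is limited). The gripper opens to 91 mm and grips with 3 to 60 N. Pads are 32 mm wide; open, the fingers measure 118 mm over their backs; the gripper's body (76 mm by 178 mm) begins 60 mm behind the grasp point.
Start: joints at [1.079, 0.494, 1.345, -0, 1.302, -0.096], TCP at [0.241, 0.577, 0.214] pointing down, gripper open.
Joint ranges: [-2.91, 2.91], [-0.82, 2.16], [0.22, 2.67], [-1.22, 4.37], [0.12, 2.79], [-3.08, 3.08]. Speed limits (rad/s): [1.89, 1.89, 2.57, 3.01, 3.01, 3.01].

### API

Orientations are given as a rotation vector (axis times angle).
In Python, from station import manip, vision gives the robot as it stands.
- The arm moves only by the tool step_arm, never from a script. Its argument "plan" is a list of rows, each an object of numbers: "x", "y", "z": the shift along the tool's x, y, z in units of 60 mm (1.0 is 60 mm); "twist": the turn about the tool's z in units of 10 degrees (1.0 is 10 degrees). A call has 1 to 10 rows; each row shifts and turns the commanded pose from where the row before left it, along the tool's axes as they then stand; what a row does not reach is not made up. A row lasts 1/8 s, in which the tool goes at most 62.5 mm and 10.7 degrees, less where a joint would pass 70% of its speed; a pose out of reach is approached as far as the arm can. A call is refused whole if a number of a shift passes 1 or a number of a turn 1, either way. A call with a gripper value outside its range is refused whole. "claw" is the closure, from 0 (fully open) to 1 (shut), set as the call begins (left out, the last holds). The fingers move at their own pace and stop on an object; "grip_force" is the grip in N (left out, the last holds). Time passes only in rows, so rows that do not move let the fingers close. It gives the time, the measured TCP pose, the force, the opening and the grip force at its end, in the units of the state.
- manip.read_state(): the state, without advancing time (a new reading comes with each control period).
- vision.get_image(name): name is "side" or "top" or "wrist"; returns the picture (384x512x3 uint8, blue, green, red); there is no depth.
- vision.calibration(name): a dict with "fx", "fy", "cx", "cy" (pixels), "D" ([k1, k2, p1, p2, k3] as OpenCV has them; the pictures are not rectified), "position" and "attitude" of the camera in the world; the wrist camera has in their place "T_tool_cam" (4x4, takes a point from camera to tool coordinates, whose origin is the TCP and whose axes are the flange's). Camera axes: x right, y down, z forward; pixel columns grow to the right and rows downward; lengths in m; the calibration is good to about 2 mm. A picture is of the moment at which its call begins: read the wrist's pose just before it. calibration takes no time and is no camera call.
- manip.close_job(): hands the job in; it is judged then, once.
The state is a dict: "time_s": time; "joints": joint angles; "joint_vel": joint speeds; "joint_efforts": joint torques, N m; "eef_pos": TCP position; "orientation": TCP orientation; "contact_force": force on the tool from outside, world axes, zero at the start; "moment": the same for the moment, N m; "opening": finger opening in m; "grip_force": force on a finger pad.
Only numpy, scipy, OpenCV 4.12 (cv2) and the standard library are available. Lean on these libraries where they do the work, as an engineer would, in place of code of your own. Each camera call takes 0.05 s, during which the arm holds its last target. There are 200 camera calls.

### The job

Turn the upright shaft by its bare top until the milled flat squarely faces the key guide on the stand, leaving the collar down for now. Then take the loose collar, with its set screw facing the key guide and so over the flat, raise it until the screw is level with and in line with the guide hole, and finish while still holding it there in the fingers, still and level, so that a colleague can put the hex key through the guide and tighten it. Leave the screw jar, the tape roll and the roll of labels where they are.

Things in the scene. Friction and masses are not known exactly. Their poses are not given: they have to be found in the camera images.
- stand: Fixed grey bearing stand. Origin on the bench surface on the shaft axis; z up; its -x side carries the key guide. Base plate 140x84x12 mm (x -97 to +43 mm). Bearing housing 72 mm across at the foot, 58 mm up to z = 46 mm, then a nose 40 mm across; its flat top, 62 mm above the bench, carries the collar. A fixed lip on it, 24 mm across, 3.5 mm high, centres the collar.
- guide_hole (a point): Key guide: upright aluminium block 30 mm wide, 12 mm thick, top 107 mm above the bench, with a 12 mm hole along the stand's x. This point is the hole's centre on the face towards the shaft: 76 mm from the shaft axis in the stand's -x direction, 92 mm above the bench.
- shaft (a joint): Angle of the upright shaft about the stand's z, rad, positive anticlockwise from above; 0 = flat squarely faces the key guide. Starts at 0.5 to 1.4; stops at -1.7 and 1.7; friction (about 0.08 N m) keeps it where it is left.
- shaft_flat (a point): Middle of the milled flat, 6.5 mm from the shaft axis, 92 mm above the bench; turns with the shaft; the flat faces the point's -x. The steel shaft has a neck 12 mm thick up to 75 mm above the bench, then an end 24 mm thick up to 112 mm, with the flat over all its length: 18.5 mm across the flat, 24 mm across the round. While the collar is down the shaft is bare above 78 mm.
- collar: Loose dark steel ring round the shaft's neck, resting on the nose: 48 mm outside, 27 mm bore, 16 mm high, 0.11 to 0.23 kg. Origin at the centre of its underside, 62 mm above the bench at the start; z along the bore. Its screw boss is on its -x side, 16 mm wide. Starts turned up to 0.6 rad either way from facing the guide. Raising it 22 mm brings the screw level with the guide hole.
- collar_screw (a point): Outer end of the set screw on the collar's boss, 32.5 mm from the collar's axis in its -x direction, 8 mm above its underside. The screw's point (5 mm thick) reaches inside to 8.5 mm from the axis: the collar turns freely round the neck but rises over the 24 mm end only with the screw over the flat (within about 0.35 rad).
- screw_jar: Bystander: clear jar with a blue lid, 50 mm across, 58 mm high, origin at the centre of its underside.
- tape_roll: Bystander: tan tape roll lying flat, 84 mm across, 24 mm high, origin at the centre of its underside. It lies in front of the right-hand of two fixed white equipment boxes, 0.3 m high and higher at the back.
- label_roll: Bystander: white roll of labels lying flat, 72 mm across, 30 mm high, origin at the centre of its underside. The stand, this roll and the jar are between the two fixed white boxes, whose sides are at about y = +0.21 and -0.20 m and fronts at about x = 0.51 m.
Not all that is in view belongs to the job. Of the things shaped like the collar, the steel one is meant.

How it is judged:
On the way, in this order (a step that is already met when the one before it is completed fails the run):
1. the shaft is turned so that its flat faces the key guide, the collar still down on the nose (value of joint shaft between -0.2 and 0.2 rad and z of collar in the frame of stand below 0.066 m), for 0.2 s.
2. the collar is raised off the nose in the fingers (z of collar in the frame of stand above 0.072 m and contact force between the fingers and collar above 1 N), for 0.2 s.
At the end, for the whole second after the job is handed in: Fingers hold the collar (over 1 N), still (under 20 mm/s) and level (0.12 rad), round the shaft axis within 5 mm; its screw on the guide's side, within 5 mm of the guide hole's height and 6 mm sideways of the hole's axis; the flat within 0.2 rad of facing the guide (value of joint shaft between -0.2 and 0.2 rad and z of collar_screw in the frame of guide_hole between -0.005 and 0.005 m and y of collar_screw in the frame of stand between -0.006 and 0.006 m and x of collar_screw in the frame of stand below -0.025 m and angle between collar's own z axis and vertical below 0.12 rad and horizontal distance between collar and stand below 0.005 m and contact force between the fingers and collar above 1 N and linear speed of collar below 0.02 m/s); the arm keeps its last pose, push and grip.
It fails at once if the screw jar is moved more than 30 mm (distance of screw_jar from where it was at the start of the episode above 0.03 m).
It fails at once if the tape roll is moved more than 30 mm (distance of tape_roll from where it was at the start of the episode above 0.03 m).
It fails at once if the label roll is moved more than 30 mm (distance of label_roll from where it was at the start of the episode above 0.03 m).
It also fails if it takes over 48 s, if anything falls off the work surface, if the arm or the gripper's body presses on something with over 40 N, if the wrist force passes 120 N, or if a joint passes its speed limit or range.

## Working session

There is one attempt and no reset: what is moved stays moved. The work goes in short steps, Python scripts to look and compute and a tool call to move; the robot and the scene stay as the last step left them, time stands still between calls to the robot, and variables do not carry over. Pictures are saved under pics/ and viewed, at most 10 in all, crops included, and the job is handed in when it is done.

Besides the shell and the picture viewer there is one more tool, called after "Call:" by a JSON object that holds its "name" and its "arguments". step_arm: Moves the arm, as the interface text tells. Its arguments: {"type":"object","properties":{"plan":{"type":"array","items":{"type":"object","properties":{"x":{"type":"number"},"y":{"type":"number"},"z":{"type":"number"},"twist":{"type":"number"}}}},"claw":{"type":"number"},"grip_force":{"type":"number"}},"required":["plan"]}

```bash
mkdir -p pics
python3 - <<'E'
from station import manip, vision
import cv2, numpy as np
s=manip.read_state()
print({k:np.round(v,4).tolist() if not isinstance(v,(int,float)) else v for k,v in s.items()})
a=vision.get_image("side"); b=vision.get_image("top"); cv2.imwrite("pics/side.png",a); cv2.imwrite("pics/top.png",b)
for n in("side","top","wrist"):print(n,vision.calibration(n))
E
```

```text
{'time_s': 0.0, 'joints': [1.0795, 0.4942, 1.3461, 0.0, 1.3025, -0.0955], 'joint_vel': [0.0005, -0.0014, -0.0, 0.0012, -0.0013, -0.0002], 'joint_efforts': [0.0067, -87.8858, -38.1856, 0.071, 0.0531, -0.0001], 'eef_pos': [0.2408, 0.5763, 0.2133], 'orientation': [-0.6176, -3.0799, 0.0018], 'contact_force': [-0.0215, -1.1398, 0.2153], 'moment': [-0.0223, 0.0116, -0.0178], 'grip_force': 0.0, 'opening': 0.09133343501107331}
side {'fx': 364.7426104769846, 'fy': 364.7426104769846, 'cx': 261.18145073847154, 'cy': 192.27672488452367, 'D': array([-0.01788445,  0.        ,  0.        ,  0.        ,  0.        ]), 'position': array([ 0.36584009, -0.54642429,  0.9963737 ]), 'attitude': array([-2.5455744 ,  0.71888284, -0.1913197 ])}
top {'fx': 458.7231255049201, 'fy': 458.7231255049201, 'cx': 263.13644368167314, 'cy': 194.0115644598036, 'D': array([-0.09902121,  0.        ,  0.        ,  0.        ,  0.        ]), 'position': array([ 0.54832681, -0.10815195,  1.1195161 ]), 'attitude': array([-2.15593249,  2.20952582, -0.08208889])}
wrist {'fx': 340.8074205128878, 'fy': 340.8074205128878, 'cx': 255.6457908699745, 'cy': 188.46498797610514, 'D': array([-0.09815977,  0.        ,  0.        ,  0.        ,  0.        ]), 'T_tool_cam': array([[ 4.50998852e-04, -9.60992575e-01, -2.76573800e-01,
         7.78159153e-02],
       [ 9.99999611e-01,  2.23577680e-04,  8.53812568e-04,
        -1.58520159e-04],
       [-7.58671811e-04, -2.76574077e-01,  9.60992302e-01,
        -1.70971690e-01],
       [ 0.00000000e+00,  0.00000000e+00,  0.00000000e+00,
         1.00000000e+00]])}
```

View pics/top.png

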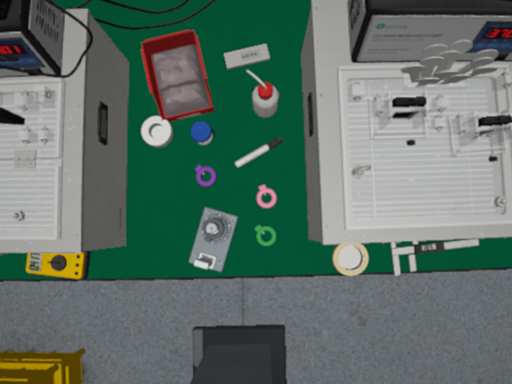

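View pics/side.png

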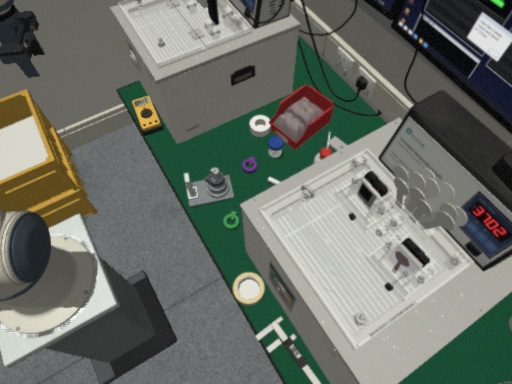

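The top view shows the stand at about (213,238), with the guide at (205,263) on the robot's side. There are four ring-shaped things: purple (205,176), pink (266,197), green (265,236) and the dark steel ring on the stand at (214,228). Only the last one is steel and round the shaft, so I'll confirm it in an enlarged crop.

```bash
cat > h.py <<'E'
import cv2, numpy as np
from scipy.spatial.transform import Rotation as R
from station import manip, vision
def cam(name, s=None):
    c=vision.calibration(name)
    K=np.array([[c['fx'],0,c['cx']],[0,c['fy'],c['cy']],[0,0,1]])
    if name=='wrist':
        T=np.eye(4); T[:3,:3]=R.from_rotvec(s['orientation']).as_matrix(); T[:3,3]=s['eef_pos']
        T=T@c['T_tool_cam']; return K,c['D'],T[:3,:3],T[:3,3]
    return K,c['D'],R.from_rotvec(c['attitude']).as_matrix(),np.array(c['position'])
def onplane(C,px,z):
    K,D,Rm,p=C
    u=cv2.undistortPoints(np.array(px,float).reshape(-1,1,2),K,D).reshape(-1,2)
    d=np.c_[u,np.ones(len(u))]@Rm.T
    return p+d*((z-p[2])/d[:,2])[:,None]
def proj(C,P):
    K,D,Rm,p=C
    return cv2.projectPoints((np.array(P,float).reshape(-1,3)-p)@Rm,np.zeros(3),np.zeros(3),K,D)[0].reshape(-1,2)
def crop(img,x0,y0,w,h,f,fn):
    cv2.imwrite(fn,cv2.resize(img[y0:y0+h,x0:x0+w],None,fx=f,fy=f,interpolation=cv2.INTER_CUBIC))
E
python3 - <<'E'
from h import *
b=cv2.imread("pics/top.png"); crop(b,175,195,75,85,7,"pics/topc.png")
C=cam("top")
print(onplane(C,[(213,226)],.112),onplane(C,[(205,263)],.107))
hsv=cv2.cvtColor(b,cv2.COLOR_BGR2HSV)
m=((hsv[...,1]<70)&(hsv[...,2]>50)).astype(np.uint8)
roi=np.zeros_like(m); roi[200:276,180:245]=m[200:276,180:245]
cs,_=cv2.findContours(roi,0,2); k=max(cs,key=cv2.contourArea); r=cv2.minAreaRect(k); bx=cv2.boxPoints(r); print(r,bx)
P=onplane(C,bx,.012);print(P, np.linalg.norm(np.diff(P,axis=0),axis=1))
E
```

```text
[[0.5567161  0.00284977 0.112     ]] [[0.47594228 0.02253995 0.107     ]]
((212.60340881347656, 239.9010009765625), (35.333492279052734, 60.475311279296875), 16.50436019897461) [[187.0744  263.8739 ]
 [204.25473 205.89027]
 [238.13242 215.9281 ]
 [220.95209 273.91174]]
[[ 0.46792364  0.07813208  0.012     ]
 [ 0.6066278   0.03424943  0.012     ]
 [ 0.58039826 -0.04732486  0.012     ]
 [ 0.4422576  -0.00307486  0.012     ]] [0.14548034 0.08568753 0.14505483]
```

View pics/topc.png

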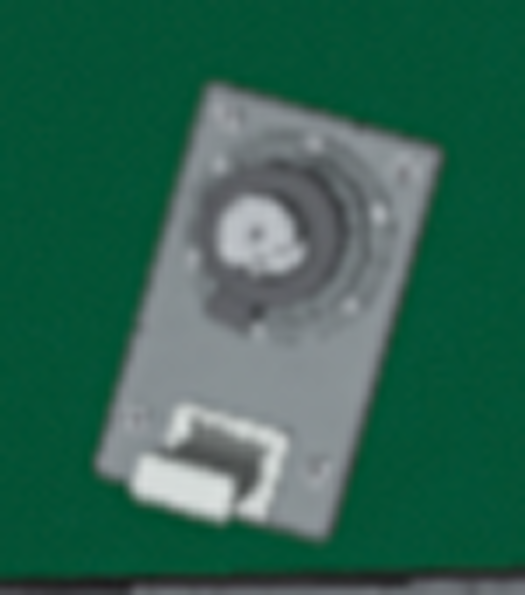

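The crop confirms it: a dark steel ring round the shaft on the stand, with its boss pointing down-left at crop (235,310) and the shaft's flat towards the lower right. Stand: yaw about -17.6°, axis at about (0.550, 0.007), and the plate measures about 145x86 mm (140x84 given). Moving over it now.

Call:
{"name": "step_arm", "arguments": {"plan": [{"x": -0.6, "y": -0.75}, {"x": -0.6, "y": -0.75}, {"x": -0.6, "y": -0.75}, {"x": -0.6, "y": -0.75}, {"x": -0.6, "y": -0.75}, {"x": -0.6, "y": -0.75}, {"x": -0.6, "y": -0.75}, {"x": -0.6, "y": -0.75}, {"x": -0.6, "y": -0.75}, {"x": -0.6, "y": -0.75}], "claw": 0}}

```text
validation failed for argument at $.pl...
```

Call:
{"name": "step_arm", "arguments": {"plan": [{"x": -0.6, "y": -0.75, "z": 0, "twist": 0}, {"x": -0.6, "y": -0.75, "z": 0, "twist": 0}, {"x": -0.6, "y": -0.75, "z": 0, "twist": 0}, {"x": -0.6, "y": -0.75, "z": 0, "twist": 0}, {"x": -0.6, "y": -0.75, "z": 0, "twist": 0}, {"x": -0.6, "y": -0.75, "z": 0, "twist": 0}, {"x": -0.6, "y": -0.75, "z": 0, "twist": 0}, {"x": -0.6, "y": -0.75, "z": 0, "twist": 0}, {"x": -0.6, "y": -0.75, "z": 0, "twist": 0}]}}

```text
time_s: 1.23
eef_pos: [0.3839, 0.0763, 0.214]
orientation: [0.617, 3.08, 0.0]
contact_force: [1.1, 0.6, -0.3]
opening: 0.0914
grip_force: 0.0
```

Call:
{"name": "step_arm", "arguments": {"plan": [{"x": -0.76, "y": 0, "z": 0, "twist": 0}, {"x": -0.76, "y": 0, "z": 0, "twist": 0}, {"x": -0.76, "y": 0, "z": 0, "twist": 0}, {"x": -0.76, "y": 0, "z": 0, "twist": 0}, {"x": 0, "y": 0, "z": 0, "twist": 0.9}, {"x": 0, "y": 0, "z": 0, "twist": 0.9}, {"x": 0, "y": 0, "z": 0, "twist": 0.9}, {"x": 0, "y": 0, "z": 0, "twist": 0}]}}

```text
time_s: 2.22
eef_pos: [0.5519, 0.0078, 0.2137]
orientation: [-1.318, -2.851, 0.0]
contact_force: [0.0, -0.1, -0.3]
opening: 0.0912
grip_force: 0.0
```

Run:
```python
from h import *
s=manip.read_state(); w=vision.get_image("wrist"); cv2.imwrite("pics/w1.png",w)
np.savez("w1.npz",orientation=s['orientation'],eef_pos=s['eef_pos'])
print(s['eef_pos'],s['orientation'],s['joints'],s['time_s'])
C=cam("wrist",s); print(proj(C,[[.55,.007,.112],[.55,.007,.078]]))
crop(w,130,60,256,256,2.3,"pics/w1c.png")
```

```text
[0.55190569 0.00776377 0.2136896 ] [-1.31842155e+00 -2.85101273e+00  2.66913907e-04] [-9.41257420e-02  3.91528480e-01  1.52716381e+00  3.80008364e-06
  1.22342152e+00 -7.98622330e-01] 2.225
[[253.00795592 187.08666531]
 [253.26976928 177.11561926]]
```

View pics/w1c.png

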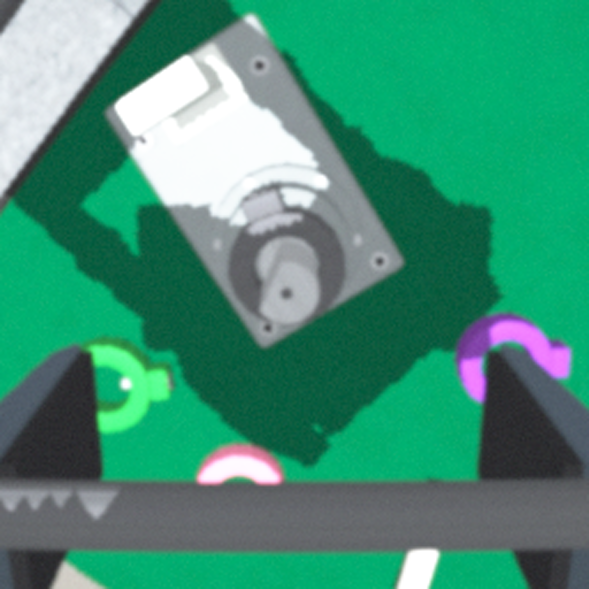

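The view shows the guide upper left, the collar's boss towards it, and the shaft top with its centre hole at crop (287,293), image pixel (254.8,187.4). The flat faces left. Next I'll enlarge that part and measure the flat.

Run:
```python
from h import *
s=dict(np.load("w1.npz")); C=cam("wrist",s); w=cv2.imread("pics/w1.png")
print("top",onplane(C,[(254.8,187.4)],.112))
# guide top: bright block
crop(w,215,130,80,80,9,"pics/w1d.png")
g=cv2.cvtColor(w,cv2.COLOR_BGR2GRAY); print(g[165:205:2,238:276:2])
# guide top corner (crop px): bright block
hsv=cv2.cvtColor(w,cv2.COLOR_BGR2HSV)
m=((hsv[...,1]<60)).astype(np.uint8); m[:, :172]=0; m[:62]=0; m[:,310:]=0; m[215:]=0
cs,_=cv2.findContours(m,0,2); k=max(cs,key=cv2.contourArea); r=cv2.minAreaRect(k); print(r,onplane(C,cv2.boxPoints(r),.012))
```

```text
top [[0.55131032 0.00775906 0.112     ]]
[[ 97  94 100 100 138 166 179 168 162 164 168 167 149 109  97  95  96  97
   97]
 [ 99  97  97 137 180 179 175 159 158 157 155 159 165 152 111  96  95  98
   95]
 [ 95  96 123 175 186 186 167 157 160 157 158 158 157 160 135 100  97  95
   96]
 [ 95  98 143 182 187 181 159 153 158 158 160 156 157 153 148 109  94  95
   95]
 [ 97 106 156 185 186 175 156 162 166 167 163 159 158 156 149 120  96  98
   95]
 [ 94 108 159 189 186 165 157 175 185 185 183 173 163 156 148 123  95  97
   98]
 [ 97 101 148 181 172 155 166 185 186 185 187 186 180 170 153 112  98  97
   96]
 [ 95  91 129 172 165 157 171 181 184 186 186 189 184 181 161 112  99  98
   96]
 [ 92  90  99 142 154 165 182 181 184 185 186 185 187 184 177 127  98  95
   96]
 [ 93  92  85 129 153 175 186 183 183 182 185 184 186 184 183 142  99  96
   97]
 [ 94  94  92 136 162 184 185 170 140 160 183 187 185 187 182 148 101  95
   98]
 [ 94  98 100 140 171 188 184 137 100 130 181 187 186 185 183 152 105  98
   96]
 [ 96  97 105 147 177 185 187 159 128 150 177 181 185 187 184 149 102  97
  101]
 [ 97  99 110 166 182 185 188 186 181 180 180 180 186 184 180 133  99  94
  112]
 [ 98  96 120 176 186 183 183 186 187 185 183 182 183 182 165 109  93 100
  110]
 [119 102 120 172 187 186 182 184 188 186 183 182 179 172 132 101  93  84
   75]
 [141 134 113 134 171 187 186 183 184 187 183 183 166 133  97  84  79  68
   66]
 [143 146 141 138 131 161 172 177 178 179 174 158 122  95  81  62  66  64
   65]
 [136 144 154 150 103 148 159 146 142 142 140 120  93  72  68  66  67  64
   69]
 [109 141 156 143  95 149 159 145 142 132 111  79  68  63  61  61  66  60
   63]]
((239.8960723876953, 139.90469360351562), (128.19708251953125, 77.75508117675781), 58.4652099609375) [[ 0.44350053 -0.00114343  0.012     ]
 [ 0.47136642  0.07687615  0.012     ]
 [ 0.60393142  0.03557883  0.012     ]
 [ 0.57817016 -0.05028499  0.012     ]]
```

View pics/w1d.png

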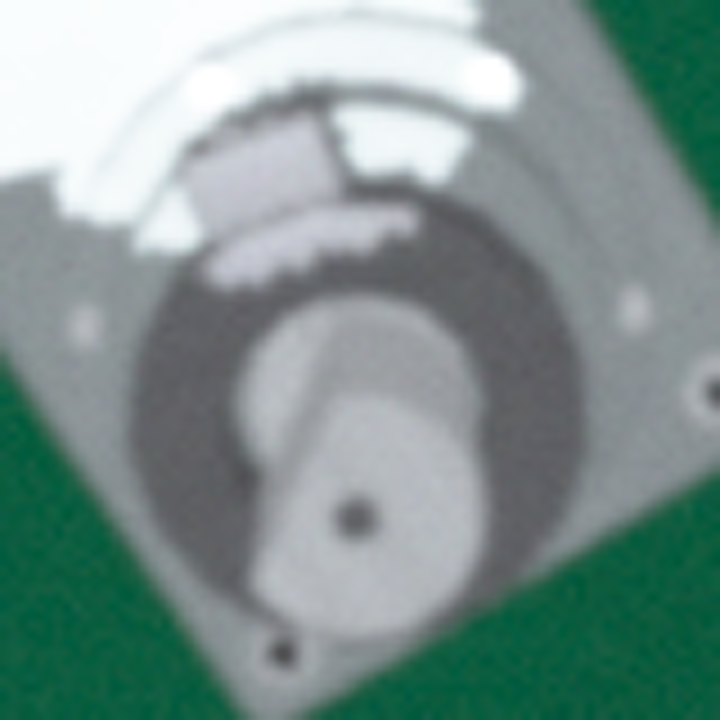

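The flat's top edge runs from (250,585) to (330,395) in the crop, so its normal is at azimuth about 197.5° and the shaft angle is about 0.61 rad, inside the stated range. The boss is at about 154°, so the collar is at about -0.15 rad. The shaft axis at (0.5513,0.0078) agrees with the plate. I'll grip square on the flat.

Call:
{"name": "step_arm", "arguments": {"plan": [{"x": 0, "y": 0, "z": 0, "twist": 0.76}, {"x": 0, "y": 0, "z": 0, "twist": 0.76}, {"x": 0, "y": 0, "z": 0, "twist": 0.76}, {"x": 0, "y": 0.04, "z": 0.7, "twist": 0}, {"x": 0, "y": 0, "z": 0.7, "twist": 0}, {"x": 0, "y": 0, "z": 0.45, "twist": 0}, {"x": 0, "y": 0, "z": 0.28, "twist": 0}, {"x": 0, "y": 0, "z": 0, "twist": 0}]}}

```text
time_s: 3.28
eef_pos: [0.5536, 0.0086, 0.0852]
orientation: [-1.852, -2.535, 0.002]
contact_force: [-0.6, -0.9, -0.1]
opening: 0.091
grip_force: 0.0
```

Call:
{"name": "step_arm", "arguments": {"plan": [{"x": 0, "y": 0, "z": 0, "twist": 0}, {"x": 0, "y": 0, "z": 0, "twist": 0}, {"x": 0, "y": 0, "z": 0, "twist": 0}, {"x": 0, "y": 0, "z": 0, "twist": 0}, {"x": 0, "y": 0, "z": 0, "twist": 0}, {"x": 0, "y": 0, "z": 0, "twist": 0}], "claw": 1, "grip_force": 25}}

```text
time_s: 4.03
eef_pos: [0.5544, 0.0085, 0.0861]
orientation: [-1.857, -2.534, -0.0]
contact_force: [0.7, 0.3, -0.9]
opening: 0.034
grip_force: 0.0
```

Call:
{"name": "step_arm", "arguments": {"plan": [{"x": 0, "y": 0, "z": 0, "twist": 0}, {"x": 0, "y": 0, "z": 0, "twist": 0}, {"x": 0, "y": 0, "z": 0, "twist": 0}, {"x": 0, "y": 0, "z": 0, "twist": 0}]}}

```text
time_s: 4.53
eef_pos: [0.5529, 0.0081, 0.086]
orientation: [-1.856, -2.533, 0.003]
contact_force: [-7.1, -4.3, 5.5]
opening: 0.0185
grip_force: 25.0
```

Run:
```python
from h import *
s=dict(np.load("w1.npz")); C=cam("wrist",s)
# guide top centre (w1c px) at z .107
px=np.array([(118,105),(190,58),(212,88),(140,135)])/2.3+[130,60]
P=onplane(C,px,.107); print(P); c=P.mean(0)-[.5513,.0078,0]; print(np.hypot(*c[:2]),np.degrees(np.arctan2(c[1],c[0])))
fl=onplane(C,[(242.8,195),(251.7,173.9)],.112); d=np.diff(fl,axis=0)[0]; print("flat normal az",np.degrees(np.arctan2(d[1],d[0]))+90,np.linalg.norm(d))
b=onplane(C,[(215+265/9,130+180/9),(215+357/9,130+410/9)],.078); d=b[0]-b[1]; print("boss",b,np.degrees(np.arctan2(d[1],d[0])))
s=manip.read_state(); print(s['opening'],s['grip_force'],s['contact_force'],s['moment'])
```

```text
[[0.46338106 0.02056968 0.107     ]
 [0.47273974 0.04908053 0.107     ]
 [0.48488784 0.04612    0.107     ]
 [0.47565833 0.01734015 0.107     ]]
0.08123205454387282 161.7212899423274
flat normal az 197.9197446112742 0.019644464665435703
boss [[0.52748627 0.02135758 0.078     ]
 [0.55002638 0.00916066 0.078     ]] 151.5812846328685
0.01854897102314673 25.000621361032245 [-7.13531066 -4.27097129  5.49940315] [-0.85543656  1.34059015  0.09924229]
```

The opening of 18.5 mm shows the pads are square on the flat. Tool y is at 17.5° and should be at -18.3° (guide azimuth 161.7°), a turn of 35.8°.

Call:
{"name": "step_arm", "arguments": {"plan": [{"x": -0.01, "y": 0, "z": 0, "twist": 0.6}, {"x": -0.01, "y": 0, "z": 0, "twist": 0.6}, {"x": -0.01, "y": 0, "z": 0, "twist": 0.6}, {"x": 0, "y": 0, "z": 0, "twist": 0.6}, {"x": 0, "y": 0, "z": 0, "twist": 0.6}, {"x": 0, "y": 0, "z": 0, "twist": 0.58}, {"x": 0, "y": 0, "z": 0, "twist": 0}, {"x": 0, "y": 0, "z": 0, "twist": 0}, {"x": 0, "y": 0, "z": 0, "twist": 0}]}}

```text
time_s: 5.65
eef_pos: [0.5526, 0.0065, 0.0859]
orientation: [-2.544, -1.839, 0.005]
contact_force: [-10.8, -3.7, 9.1]
opening: 0.0182
grip_force: 25.0
```

Call:
{"name": "step_arm", "arguments": {"plan": [{"x": 0, "y": 0, "z": 0, "twist": 0}, {"x": 0, "y": 0, "z": 0, "twist": 0}, {"x": 0, "y": 0, "z": 0, "twist": 0}, {"x": 0, "y": 0, "z": 0, "twist": 0}, {"x": 0, "y": 0, "z": -0.3, "twist": 0}, {"x": 0, "y": 0, "z": -0.6, "twist": 0}, {"x": 0, "y": 0, "z": -0.6, "twist": 0}, {"x": 0, "y": 0, "z": -0.6, "twist": -0.9}, {"x": 0, "y": 0, "z": 0, "twist": -0.9}, {"x": 0, "y": 0, "z": 0, "twist": -0.9}], "claw": 0}}

```text
time_s: 6.9
eef_pos: [0.5549, 0.0067, 0.2126]
orientation: [2.039, 2.389, 0.001]
contact_force: [0.4, 0.8, -0.5]
opening: 0.0911
grip_force: 0.0
```

Call:
{"name": "step_arm", "arguments": {"plan": [{"x": 0, "y": 0, "z": 0, "twist": -0.9}, {"x": 0, "y": 0, "z": 0, "twist": -0.9}, {"x": 0, "y": 0, "z": 0, "twist": -0.9}, {"x": 0, "y": 0, "z": 0, "twist": -0.9}, {"x": 0, "y": 0, "z": 0, "twist": -0.9}, {"x": 0, "y": 0, "z": 0, "twist": -0.9}, {"x": 0, "y": 0, "z": 0, "twist": 0}, {"x": 0, "y": 0, "z": 0, "twist": 0}]}}

```text
time_s: 7.9
eef_pos: [0.5547, 0.0067, 0.2121]
orientation: [-0.746, -3.052, 0.0]
contact_force: [-0.2, 0.2, -0.3]
opening: 0.0912
grip_force: 0.0
```

Run:
```python
from h import *
s=manip.read_state(); w=vision.get_image("wrist"); cv2.imwrite("pics/w2.png",w)
np.savez("w2.npz",orientation=s['orientation'],eef_pos=s['eef_pos'])
print(s['eef_pos'],s['orientation'],s['joints'],s['time_s'])
C=cam("wrist",s); print(proj(C,[[.55,.0074,.112],[.55,.0074,.078]]))
crop(w,200,80,110,130,4.6,"pics/w2c.png")
```

```text
[0.55467369 0.00672711 0.2120871 ] [-7.46378590e-01 -3.05154597e+00  6.59085820e-05] [-9.55050917e-02  3.96820925e-01  1.52308442e+00 -2.97956318e-05
  1.22178636e+00 -1.18652973e+00] 7.9
[[253.6161206  183.05629173]
 [253.80246367 173.40376718]]
```

View pics/w2c.png

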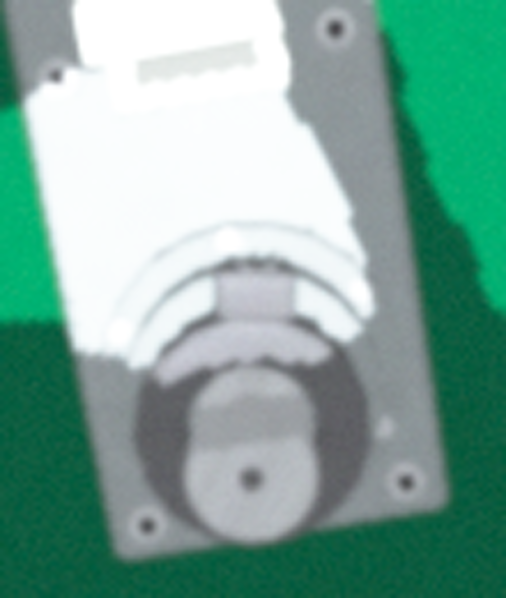

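The flat now faces the guide to within about 0.08 rad. The boss points straight up the image (about 152°), in line with tool x, and the shaft top is at image pixel (254.8,183.9), which matches the predicted point. I'll descend to the collar.

Call:
{"name": "step_arm", "arguments": {"plan": [{"x": 0.067, "y": -0.017, "z": 0.6, "twist": 0}, {"x": 0, "y": 0, "z": 0.7, "twist": 0}, {"x": 0, "y": 0, "z": 0.6, "twist": 0}, {"x": 0, "y": 0, "z": 0.4, "twist": 0}, {"x": 0, "y": 0, "z": 0.3, "twist": 0}, {"x": 0, "y": 0, "z": 0, "twist": 0}, {"x": 0, "y": 0, "z": 0, "twist": 0}]}}

```text
time_s: 8.82
eef_pos: [0.5511, 0.0076, 0.0568]
orientation: [0.742, 3.052, 0.0]
contact_force: [-0.1, -0.5, -0.0]
opening: 0.0912
grip_force: 0.0
```

Call:
{"name": "step_arm", "arguments": {"plan": [{"x": 0, "y": 0, "z": 0, "twist": 0}, {"x": 0, "y": 0, "z": 0, "twist": 0}, {"x": 0, "y": 0, "z": 0, "twist": 0}, {"x": 0, "y": 0, "z": 0, "twist": 0}, {"x": 0, "y": 0, "z": 0, "twist": 0}, {"x": 0, "y": 0, "z": 0, "twist": 0}, {"x": 0, "y": 0, "z": 0, "twist": 0}, {"x": 0, "y": 0, "z": 0, "twist": 0}], "claw": 1, "grip_force": 25}}

```text
time_s: 9.82
eef_pos: [0.5507, 0.0077, 0.0561]
orientation: [-0.741, -3.053, 0.0]
contact_force: [-0.2, 0.0, 1.5]
opening: 0.048
grip_force: 25.0
```

Call:
{"name": "step_arm", "arguments": {"plan": [{"x": 0, "y": 0, "z": 0, "twist": -0.3}, {"x": 0, "y": 0, "z": 0, "twist": -0.3}, {"x": 0, "y": 0, "z": 0, "twist": -0.3}, {"x": 0, "y": 0, "z": 0, "twist": 0}, {"x": 0, "y": 0, "z": 0, "twist": 0}, {"x": 0, "y": 0, "z": -0.06, "twist": 0}, {"x": 0, "y": 0, "z": -0.06, "twist": 0}, {"x": 0, "y": 0, "z": 0, "twist": 0}]}}

```text
time_s: 10.82
eef_pos: [0.5508, 0.0076, 0.0636]
orientation: [0.499, 3.101, 0.0]
contact_force: [0.2, -0.3, -1.5]
opening: 0.0475
grip_force: 25.0
```

Run:
```python
from h import *
s=manip.read_state(); print(s['eef_pos'],s['orientation'],s['contact_force'],s['moment'],s['opening'],s['grip_force'])
w=vision.get_image("wrist"); cv2.imwrite("pics/w3.png",w); cv2.imwrite("pics/w3c.png",w)
```

```text
[0.55081587 0.00763386 0.06363315] [4.99230345e-01 3.10121256e+00 6.86324622e-05] [ 0.17425122 -0.27239106 -1.50537417] [ 0.02376328  0.00251805 -0.02456871] 0.04754488530693303 24.99976763385348
```

View pics/w3c.png

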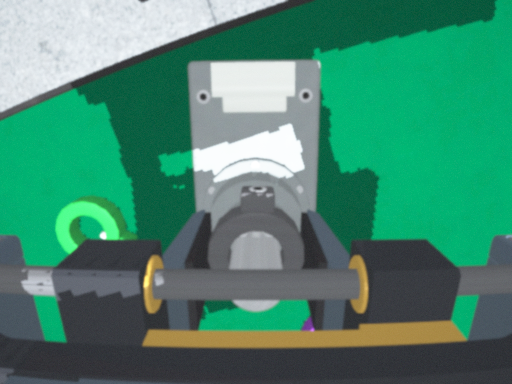

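The collar is gripped and 7.5 mm up. The boss at (259,200) lies between the collar's centre (257,247) and the guide (253,85), so it is in line. I'll raise it the remaining 14.5 mm.

Call:
{"name": "step_arm", "arguments": {"plan": [{"x": 0, "y": 0, "z": -0.04, "twist": 0}, {"x": 0, "y": 0, "z": -0.04, "twist": 0}, {"x": 0, "y": 0, "z": -0.04, "twist": 0}, {"x": 0, "y": 0, "z": -0.04, "twist": 0}, {"x": 0, "y": 0, "z": -0.04, "twist": 0}, {"x": 0, "y": 0, "z": -0.04, "twist": 0}, {"x": 0, "y": 0, "z": 0, "twist": 0}, {"x": 0, "y": 0, "z": 0, "twist": 0}, {"x": 0, "y": 0, "z": 0, "twist": 0}]}}

```text
time_s: 12.0
eef_pos: [0.5506, 0.0077, 0.0776]
orientation: [-0.499, -3.102, 0.0]
contact_force: [0.0, 0.5, -1.9]
opening: 0.0478
grip_force: 25.0
```

Run:
```python
from h import *
s=manip.read_state(); print(s['eef_pos'],s['orientation'],s['contact_force'],s['moment'],s['opening'],s['grip_force'],s['time_s'])
w=vision.get_image("wrist"); crop(w,180,50,150,270,2.2,"pics/w4c.png")
a=vision.get_image("side"); cv2.imwrite("pics/side4.png",a); C=cam("side"); print(proj(C,[[.5507,.0077,.084],[.5507,.0077,.112]]))
```

```text
[0.55061658 0.00765312 0.0776423 ] [-4.98972343e-01 -3.10155621e+00  2.24957541e-05] [ 0.02815008  0.51363898 -1.89603751] [ 0.00121355 -0.02300463 -0.03774314] 0.04783064204461432 24.999696366721764 12.0
[[215.20644313 174.86097328]
 [214.16570084 169.70610266]]
```

View pics/w4c.png

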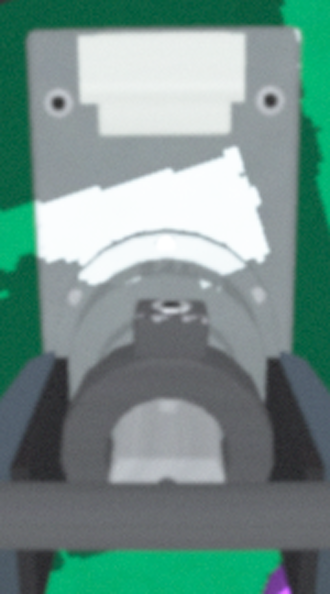

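The screw end is at crop (171,307), the collar's centre at x≈167 and the guide's at x≈164, so they line up. The flat's edge is square across at y≈458. The collar sits in the fingers as before the lift, 21.5 mm up, carrying only its weight. Handing in.

```bash
python3 -c "
from station import manip; print(manip.close_job())"
```

```text
the job is handed in; nothing more can be done
None
```

I turned the shaft so its flat faces the key guide and handed the job in at about 12 s, with the collar held still in the fingers, raised about 21.5 mm (22 asked) and its screw in line with the guide hole; no verdict came back.

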